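# Point out the next gluing step on a wooden relief

## Task

Show the artist the next gluing step by pointing down with the fingertips, about two centimetres above the middle of each thing and for two to three seconds each: first the loose solid wooden disc on the table, then the lid of the lowest and widest of the three jars, then the empty charcoal circle on the white panel, where you finish still pointing. Touch and move nothing at all, and rise well clear between the places so that you never point close above any other wooden piece or jar.

Things in the scene. Friction and masses are not known exactly. Their poses are not given: they have to be found in the camera images.
- disc_top (a point): loose solid round disc of light wood lying on the table left of the panel, 60 mm across, 12 mm thick; the point is the centre of its top face, 12 mm above the table; z up
- low_jar_top (a point): lowest and widest of three white jars with steel lids standing right of the panel, 84 mm across, 50 mm high; the point is the centre of the lid's top, 50 mm above the table; z up
- circle_mid (a point): empty circle 60 mm across drawn in a 3 mm dark charcoal line on the white panel (240 x 240 x 20 mm, lying flat and fixed on the table); the point is its centre on the panel's surface, 20 mm above the table; z up. The circle and three glued pieces take the panel's four quarters, in any order, each centre 60 mm from the panel's two middle lines
- ring_top (a point): bystander: loose light-wood ring left of the panel, 60 mm across with a 32 mm hole, 12 mm thick; the point is on its axis level with its top, z up
- square_top (a point): bystander: loose light-wood square left of the panel, 50 x 50 x 12 mm; centre of its top, z up
- triangle_top (a point): bystander: loose light-wood triangle left of the panel, corners 36 mm from its centre, 12 mm thick; centre of its top, z up
- middle_jar_top (a point): bystander: white jar of middle height, 62 mm across, 85 mm high; centre of its steel lid's top, z up
- tall_jar_top (a point): bystander: tallest white jar, 58 mm across, 120 mm high; centre of its steel lid's top, z up
- glued_square_top (a point): bystander: square 50 x 50 mm glued to the panel, light wood, 12 mm thick, its top 32 mm above the table; centre of its top, z up
- glued_triangle_top (a point): bystander: triangle with corners 36 mm from its centre glued to the panel, light wood, 12 mm thick, its top 32 mm above the table; centre of its top, z up
- glued_cross_top (a point): bystander: cross 60 mm across with arms 18 mm wide glued to the panel, light wood, 12 mm thick, its top 32 mm above the table; centre of its top, z up

How it is judged:
By the outcome, as a careful person would: the job done as asked, in the order asked, and still so for the second after the job is handed in, with the robot touching nothing.
It also fails if it takes over 62 s, if anything falls off the work surface, if the arm or the gripper's body presses on something with over 40 N, if the wrist force passes 120 N, or if a joint passes its speed limit or range.

## Robot

A 6-joint arm with a two-finger parallel gripper is mounted at the origin on the work surface. World frame = base frame: x ahead of the robot, y to its left, z up, the work surface at z = 0. Lengths are in mm, angles in degrees, forces in N, time in s.
With the tool pointing down it reaches from about 300 to 950 mm from the base axis. Payload 3.1 kg.
Tool frame: the origin (TCP) lies at the very end of the fingers, on their centre line; the grasp point (between the pads) lies 19 mm behind it (hold_point_z is the distance from the TCP to the grasp point, in mm); z points along the fingers, y is the line along which they close (so a half turn about z gives the same grasp; the last joint's range is limited). The gripper opens to 85 mm and grips with 20 to 120 N. Pads are 22 mm wide; open, the fingers measure 114 mm over their backs; the gripper's body (76 mm by 85 mm) begins 54 mm behind the grasp point. The pads swing forward as they close: fully open they stand 13 mm farther back than shut.
Start: joints at [-76.301, 17.653, 93.61, -0, 68.738, -3.994], TCP at [189.92, -595.451, 231.272] pointing down, gripper open.
Joint ranges: [-175.34, 175.34], [-45.06, 112.39], [2.9, 150.54], [-68.45, 248.45], [3.09, 151.38], [-168.51, 168.51]. Speed limits (degrees/s): [159.86, 159.86, 180, 180, 180, 180].

## Interface

Orientations are given as [roll, pitch, yaw] about the fixed x, y, z axes, in that order (R = Rz(yaw) Ry(pitch) Rx(roll)).
In Python, from plant import * gives the robot as it stands.
- The arm moves only by the shell command python3 -m creep 'ROWS'. ROWS is JSON, a list of rows, each a list of 5 numbers: the finger opening in cm, from 0 to 8.54, then the shift along the tool's x, y, z in cm, then the turn about the tool's z in degrees. A call has 1 to 20 rows; each row shifts and turns the commanded pose from where the row before left it, along the tool's axes as they then stand; what a row does not reach is not made up. A row lasts 1/10 s, in which the tool goes at most 50 mm and 8.59 degrees, less where a joint would pass 70% of its speed; a pose out of reach is approached as far as the arm can. A call is refused whole if a number of a shift passes 5 or a number of a turn 8.59, either way. A call with a gripper value outside its range is refused whole. The fingers move at their own pace and stop on an object; the grip force is fixed at half the most. Time passes only in rows, so rows that do not move let the fingers close. It gives the time, the measured TCP pose, the force, the opening and the grip force at its end, in the units of the state.
- get_obs(): the state, without advancing time (a new reading comes with each control period).
- grab_frame(name): name is "scene" or "top" or "wrist"; returns a dict with "frame" (400x640x3 uint8, red, green, blue), "K" (3x3 intrinsics, pixels), "R" (3x3) and "t" (3): a world point X has camera coordinates R X + t. Camera axes: x right, y down, z forward; pixel columns grow to the right and rows downward; lengths in mm; the calibration is good to about 2 mm. A picture is of the moment at which its call begins. There is no depth.
- hand_in(): hands the job in; it is judged then, once.
The state is a dict: "clock": time; "joint_positions": joint angles; "joint_vel": joint speeds; "joint_efforts": joint torques, N m; "eef_pos": TCP position; "ee_rot": TCP orientation; "ft_force": force on the tool from outside, world axes, zero at the start; "ft_torque": the same for the moment, N m; "width": finger opening in mm; "gripper_force": force on a finger pad.
Only numpy, scipy, OpenCV 4.12 (cv2) and the standard library are available. Lean on these libraries where they do the work, as an engineer would, in place of code of your own. Each camera call takes 0.05 s, during which the arm holds its last target. There are 200 camera calls.

## Working session

There is one attempt and no reset: what is moved stays moved. The work goes in short steps, Python scripts to look and compute and a shell command to move; the robot and the scene stay as the last step left them, time stands still between calls to the robot, and variables do not carry over. Pictures are saved under pics/ and viewed, at most 10 in all, crops included, and the job is handed in when it is done.

```bash
mkdir -p pics; python3 - <<'E'
from plant import *
import cv2
o=get_obs();print(o['clock'],o['eef_pos'],o['ee_rot'],o['width'])
for n in("top","scene"):
    f=grab_frame(n);cv2.imwrite(f'pics/{n}0.png',f['frame'][:,:,::-1]);print(n,f['K'],f['R'],f['t'])
E
```

```text
0.0 [ 189.74172596 -594.6302539   230.0427604 ] [-1.79868228e+02 -9.37793376e-03  1.76948940e+01] 85.70807293299865
top [[367.46282053   0.         319.8629333 ]
 [  0.         367.46282053 196.49405369]
 [  0.           0.           1.        ]] [[ 0.08990283 -0.99594801 -0.00224351]
 [-0.97153786 -0.08720322 -0.22024939]
 [ 0.2191613   0.0219807  -0.97544101]] [-47.59323123 562.2118849  867.29727065]
scene [[481.27103756   0.         319.41706358]
 [  0.         481.27103756 200.83424081]
 [  0.           0.           1.        ]] [[-0.59552403  0.80330457 -0.00727272]
 [ 0.5917167   0.43250577 -0.68030148]
 [-0.5433438  -0.40943927 -0.73289631]] [ 331.52536418 -236.08595969 1565.25919281]
```

View pics/top0.png

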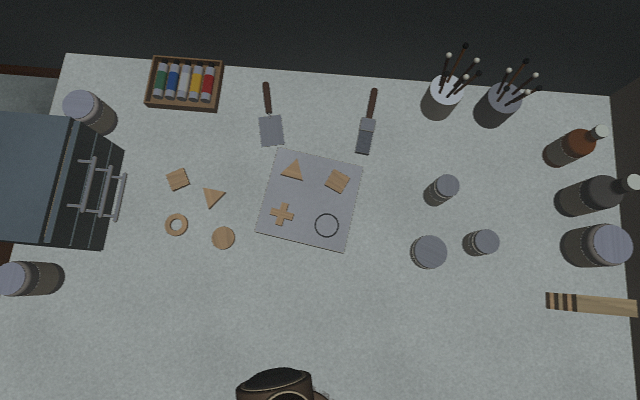

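View pics/scene0.png

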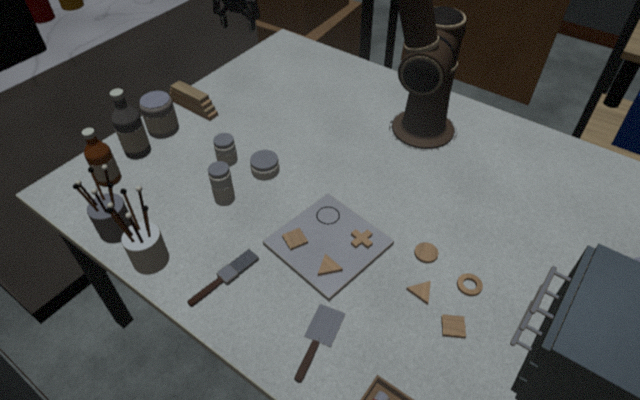

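The top view shows the disc near (223,238), the empty circle near (327,225), and the low jar's lid near (429,250). In the scene view they are near (426,253), (328,215) and (264,160). Next I measure them in both views.

```bash
cat > h.py <<'E'
import numpy as np, cv2
def plane(f,uv,z):
    R,t=np.array(f['R']),np.array(f['t']); d=R.T@np.linalg.inv(f['K'])@np.array([*uv,1.]); c=-R.T@t
    return c+d*(z-c[2])/d[2]
def proj(f,X):
    p=f['K']@(f['R']@np.array(X,float)+f['t']); return p[:2]/p[2]
E
python3 - <<'E'
from plant import *
from h import *
seeds={'top':{'disc':(223,238),'circ':(327,225)},'scene':{'disc':(426,253),'circ':(328,215)}}
H={'disc':12,'circ':20}
crops=[]
for n in('top','scene'):
    f=grab_frame(n);im=f['frame'];bgr=im[:,:,::-1].copy()
    hsv=cv2.cvtColor(bgr,cv2.COLOR_BGR2HSV)
    wood=((hsv[...,1]>70)&(hsv[...,0]<25)&(hsv[...,2]>90)).astype(np.uint8)
    g=hsv[...,2].astype(float)
    for k,(u,v) in seeds[n].items():
        m=np.zeros_like(wood);w=slice(v-18,v+19),slice(u-18,u+19)
        m[w]=wood[w] if k=='disc' else (g[w]<np.median(g[w])*.72)
        c=max(cv2.findContours(m,0,2)[0],key=cv2.contourArea);(e,ax,_)=cv2.fitEllipse(c)
        P=np.array([plane(f,q[0],H[k]) for q in c]);C=cv2.minEnclosingCircle(P[:,:2].astype(np.float32))
        print(n,k,np.round(e,1),np.round(ax,1),'plane',plane(f,e,H[k]).round(1),'encl',np.round(C[0],1),round(2*C[1],1))
    # all wood blobs
    for c in cv2.findContours(wood,0,2)[0]:
        if 60<cv2.contourArea(c)<900: 
            M=cv2.moments(c);e=(M['m10']/M['m00'],M['m01']/M['m00']);print('  wood',np.round(e),plane(f,e,12)[:2].round())
    u,v=(445,230) if n=='top' else (242,165)
    cr=bgr[v-50:v+50,u-60:u+60];cr=cv2.resize(cr,None,fx=5,fy=5,interpolation=cv2.INTER_CUBIC)
    cr=cv2.convertScaleAbs(cr,alpha=1.5);crops.append(cr)
    cv2.imwrite(f'pics/crop_{n}.png',cr)
E
```

```text
top disc [222.9 237.4] [20.5 22.2] plane [444.2 246.2  12. ] encl [444.1 245.9] 57.7
top circ [326.2 225. ] [23.4 23.7] plane [499.5 -19.4  20. ] encl [499.7 -19.1] 63.8
  wood [611. 306.] [ 361. -746.]
  wood [223. 237.] [444. 246.]
  wood [176. 224.] [467. 374.]
  wood [282. 214.] [520. 101.]
  wood [212. 196.] [552. 291.]
  wood [337. 181.] [623. -38.]
  wood [177. 179.] [590. 392.]
  wood [293. 171.] [641.  84.]
  wood [207.  83.] [879. 357.]
  wood [195.  82.] [879. 391.]
  wood [191.  98.] [829. 394.]
scene disc [426.1 251.9] [17. 22.] plane [445.8 251.9  12. ] encl [445.6 251.7] 56.7
scene circ [328.2 215.3] [16.6 21.7] plane [497.8 -14.3  20. ] encl [486.9  -1.8] 49.8
  wood [381. 393.] [815. 346.]
  wood [453. 325.] [592. 397.]
  wood [421. 290.] [553. 296.]
  wood [469. 284.] [469. 380.]
  wood [328. 265.] [624.  78.]
  wood [426. 252.] [446. 252.]
  wood [361. 238.] [505.  96.]
  wood [294. 238.] [607. -43.]
  wood [635.  41.] [-969.  426.]
  wood [328.  24.] [-375. -645.]
```

View pics/crop_top.png

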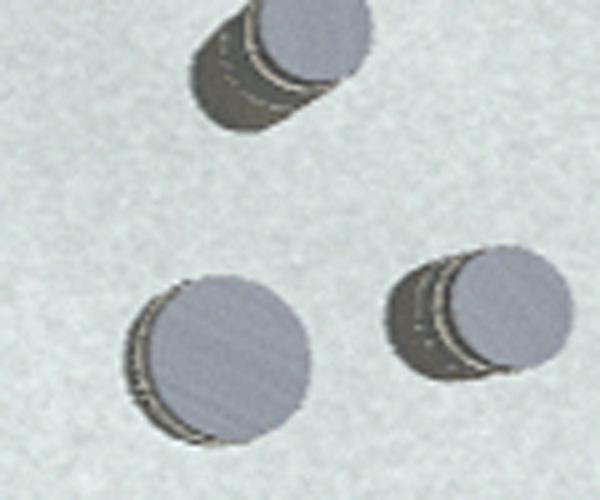

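View pics/crop_scene.png

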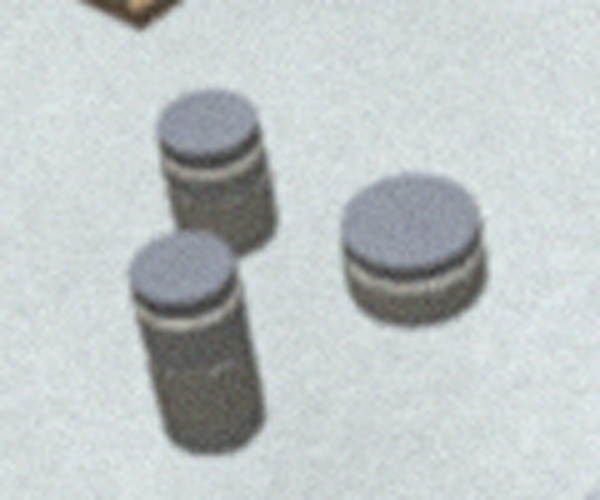

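```bash
python3 - <<'E'
from plant import *
from h import *
for n,sd in(('top',(430,251)),('scene',(264,159))):
    f=grab_frame(n);im=f['frame'].astype(int)
    b=cv2.GaussianBlur(f['frame'],(3,3),0).astype(int)
    m=((b[...,2]-b[...,1]>4)&(b[...,2]>70)).astype(np.uint8)
    m=cv2.morphologyEx(m,cv2.MORPH_OPEN,np.ones((3,3)))
    for c in cv2.findContours(m,0,2)[0]:
        if cv2.contourArea(c)<80: continue
        (e,ax,_)=cv2.fitEllipse(c)
        if np.hypot(e[0]-sd[0],e[1]-sd[1])<80:
            for z in(50,85,120):
                P=np.array([plane(f,q[0],z)[:2] for q in c]).astype(np.float32)
                print(n,np.round(e,1),np.round(ax,1),z,plane(f,e,z).round(1),2*cv2.minEnclosingCircle(P)[1])
E
python3 -m creep '[[0,2.5,-3.6,0,0],[0,2.5,-3.6,0,0],[0,2.5,-3.6,0,0],[0,2.5,-3.6,0,0],[0,2.5,-3.6,0,0],[0,2.5,-3.6,0,0],[0,2.5,-3.6,0,0],[0,2.5,-3.6,0,0],[0,2.5,-3.6,0,0],[0,2.5,-3.6,0,0],[0,2.5,-3.6,0,0],[0,2.5,-3.6,0,0],[0,2.5,-3.6,0,0],[0,2.5,-3.6,0,0],[0,2.5,-3.6,0,0],[0,2.5,-3.6,0,0],[0,2.5,-3.6,0,0],[0,2.5,-3.6,0,0],[0,2.5,-3.6,0,0],[0,2.5,-3.6,0,0]]'
python3 - <<'E'
from plant import *
import cv2
f=grab_frame('wrist');cv2.imwrite('pics/w1.png',f['frame'][:,:,::-1]);o=get_obs();print(o['clock'],o['eef_pos'],o['ee_rot'],o['width'],f['R'],f['t'])
E
```

```text
top [430.6 251.1] [29.5 31.6] 50 [ 453.2 -282.9   50. ] 77.75739288330078
top [430.6 251.1] [29.5 31.6] 85 [ 449.7 -272.8   85. ] 74.79837036132812
top [430.6 251.1] [29.5 31.6] 120 [ 446.1 -262.7  120. ] 71.83924865722656
top [487.2 240.9] [21.5 23.5] 50 [ 491.1 -422.8   50. ] 58.27445602416992
top [487.2 240.9] [21.5 23.5] 85 [ 486.2 -407.4   85. ] 56.056739807128906
top [487.2 240.9] [21.5 23.5] 120 [ 481.2 -392.   120. ] 53.839111328125
top [447.7 184.7] [19.4 21.2] 50 [ 627.6 -322.9   50. ] 55.4548225402832
top [447.7 184.7] [19.4 21.2] 85 [ 617.5 -311.2   85. ] 53.344173431396484
top [447.7 184.7] [19.4 21.2] 120 [ 607.3 -299.6  120. ] 51.23404312133789
scene [217.6 167.9] [12.3 19.7] 50 [ 559.8 -358.4   50. ] 56.990230560302734
scene [217.6 167.9] [12.3 19.7] 85 [ 583.2 -327.3   85. ] 54.865806579589844
scene [217.6 167.9] [12.3 19.7] 120 [ 606.6 -296.1  120. ] 52.74164581298828
scene [263.9 158.5] [16.8 26.8] 50 [ 451.9 -278.    50. ] 78.22652435302734
scene [263.9 158.5] [16.8 26.8] 85 [ 479.3 -249.8   85. ] 75.3106460571289
scene [263.9 158.5] [16.8 26.8] 120 [ 506.7 -221.7  120. ] 72.39482116699219
scene [222.9 138.8] [11.2 18.7] 50 [ 458.1 -436.7   50. ] 57.76226806640625
scene [222.9 138.8] [11.2 18.7] 85 [ 485.3 -402.6   85. ] 55.60934829711914
scene [222.9 138.8] [11.2 18.7] 120 [ 512.5 -368.6  120. ] 53.45634078979492
clock: 2.3
eef_pos: [447.7, 244.4, 231.4]
ee_rot: [180.0, -0.0, 17.7]
ft_force: [-0.5, -1.5, 0.3]
width: -0.0
gripper_force: 0.0
2.35 [450.05687747 250.395608   231.85861602] [-179.67777117   -0.34825901   17.81215358] 0.15481486368336883 [[ 3.03107367e-01 -9.52956082e-01  7.93780850e-04]
 [-9.06034548e-01 -2.87924649e-01  3.10162529e-01]
 [-2.95342720e-01 -9.47317405e-02 -9.50683215e-01]] [ 97.12259336 435.86443858 536.37245471]
```

View pics/w1.png

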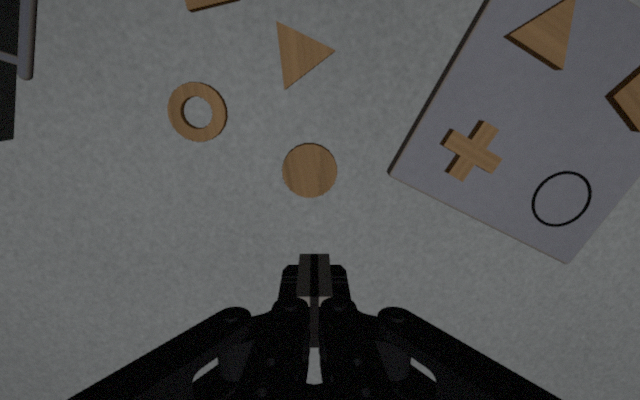

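The wrist view shows the disc at about (310,170), left of the cross. The empty circle is at (561,198), and the closed fingers are at (315,260). I'll measure again from here.

```bash
cat >> h.py <<'E'
def meas(f,seed,z,kind,h=45):
    b=f['frame'][:,:,::-1].copy();hsv=cv2.cvtColor(b,cv2.COLOR_BGR2HSV);u,v=seed
    w=slice(max(v-h,0),v+h),slice(max(u-h,0),u+h);m=np.zeros(b.shape[:2],np.uint8);g=hsv[...,2].astype(float)
    m[w]=(hsv[w][...,1]>70) if kind=='wood' else (g[w]<np.median(g[w])*.6)
    c=max(cv2.findContours(m,0,2)[0],key=cv2.contourArea);e,ax,_=cv2.fitEllipse(c)
    P=np.array([plane(f,q[0],z)[:2] for q in c]).astype(np.float32);C=cv2.minEnclosingCircle(P)
    return np.round(e,1),plane(f,e,z).round(1),np.round(C[0],1),round(2*C[1],1)
E
python3 - <<'E'
from plant import *
from h import *
f=grab_frame('wrist');o=get_obs();print(o['clock'],o['eef_pos'].round(1),proj(f,o['eef_pos']))
print(meas(f,(310,170),12,'wood'));print(meas(f,(561,198),20,'dark',36))
E
```

```text
2.4 [448.9 246.9 231.6] [320.25550515 274.52202883]
(array([315. , 174.6]), array([445.4, 248.8,  12. ]), array([444.8, 248.7]), 59.5)
(array([566.4, 203.8]), array([499.6, -19.5,  20. ]), array([499. , -19.7]), 63.7)
```

```bash
python3 -m creep '[[0,0,-0.5,2.0,0],[0,0,0,4.0,0],[0,0,0,4.0,0],[0,0,0,2.0,0],[0,0,0,0,0],[0,0,0,0,0],[0,0,0,0,0]]'
python3 - <<'E'
from plant import *
from h import *
p=[]
for i in range(4): f=grab_frame('wrist');p.append(get_obs()['eef_pos'])
print(get_obs()['clock'],np.mean(p,0).round(1),np.std(p,0).round(1),get_obs()['ee_rot'])
cv2.imwrite('pics/w2.png',f['frame'][:,:,::-1])
E
```

```text
clock: 3.1
eef_pos: [447.5, 247.5, 113.1]
ee_rot: [-180.0, -0.2, 17.7]
ft_force: [0.6, 0.9, -0.0]
width: 0.3
gripper_force: 0.0
3.3 [447.3 247.7 113.1] [0.2 0.  0.2] [-1.79981720e+02 -1.67227115e-01  1.76871271e+01]
```

View pics/w2.png

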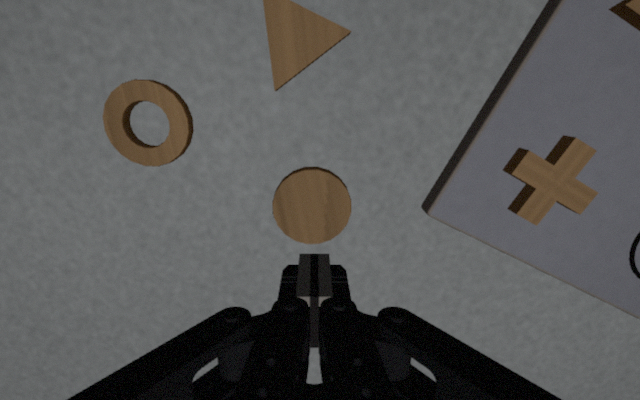

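The disc is now at (312,205), just ahead of the fingertips at (315,260).

```bash
python3 - <<'E'
from plant import *
from h import *
f=grab_frame('wrist');o=get_obs();print(o['clock'],o['eef_pos'].round(1),proj(f,o['eef_pos']),f['K'][0,0])
print(meas(f,(312,205),12,'wood',46))
print(proj(f,o['eef_pos']*[1,1,0]+[0,0,12]))
E
```

```text
3.35 [446.7 247.6 112.5] [313.9793538  270.86151176] 343.9025068334024
(array([311.5, 204.8]), array([445.8, 249.1,  12. ]), array([444.9, 248.6]), 60.5)
[313.90445809 204.23409039]
```

```bash
python3 -m creep '[[0,-0.15,-0.15,3,0],[0,0,0,3,0],[0,0,0,2,0],[0,0,0,0,0],[0,0,0,0,0],[0,0,0,0,0],[0,0,0,0,0],[0,0,0,0,0],[0,0,0,0,0],[0,0,0,0,0],[0,0,0,0,0],[0,0,0,0,0],[0,0,0,0,0],[0,0,0,0,0],[0,0,0,0,0],[0,0,0,0,0],[0,0,0,0,0],[0,0,0,0,0]]'
python3 -m creep '[[0,0,0,0,0],[0,0,0,0,0],[0,0,0,0,0],[0,0,0,0,0],[0,0,0,0,0],[0,0,0,0,0],[0,0,0,0,0],[0,0,0,0,0],[0,0,0,0,0],[0,0,0,0,0]]'
python3 -m creep '[[0,0,0,-5,0],[0,0,0,-5,0],[0,0,0,-5,0],[0,0,0,-5,0],[0,-1.28,4.2,0,0],[0,-1.28,4.2,0,0],[0,-1.28,4.2,0,0],[0,-1.28,4.2,0,0],[0,-1.28,4.2,0,0],[0,-1.28,4.2,0,0],[0,-1.28,4.2,0,0],[0,-1.28,4.2,0,0],[0,-1.28,4.2,0,0],[0,-1.28,4.2,0,0],[0,-1.28,4.2,0,0],[0,-1.28,4.2,0,0],[0,0,0,0,0],[0,0,0,0,0],[0,0,0,0,0]]'
python3 - <<'E'
from plant import *
from h import *
f=grab_frame('wrist');p=get_obs()['eef_pos'];print(p.round(1),proj(f,p),proj(f,[452,-281,50]))
cv2.imwrite('pics/w3.png',f['frame'][:,:,::-1])
E
```

```text
clock: 5.15
eef_pos: [444.0, 248.1, 31.3]
ee_rot: [180.0, 0.0, 17.7]
ft_force: [0.1, 0.3, -0.3]
width: 0.1
gripper_force: 0.0
clock: 6.15
eef_pos: [444.1, 248.2, 31.3]
ee_rot: [-180.0, -0.0, 17.7]
ft_force: [-1.5, 0.1, -0.6]
width: 0.1
gripper_force: 0.0
clock: 8.05
eef_pos: [450.5, -277.6, 230.9]
ee_rot: [-179.9, 0.0, 17.7]
ft_force: [-0.2, -0.1, -0.7]
width: 0.4
gripper_force: 0.0
[ 450.7 -277.3  231. ] [313.52527605 270.3540197 ] [317.91098565 177.24851906]
```

View pics/w3.png

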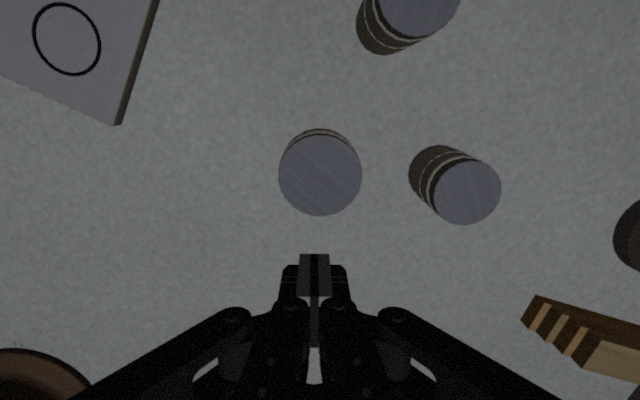

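The low lid is at (320,174.5) with a radius of 42 px. The middle and tall jars stand clear to the right and above.

```bash
python3 - <<'E'
from plant import *
from h import *
f=grab_frame('wrist');p=get_obs()['eef_pos']
a=plane(f,(320,174.5),50);print(a,np.linalg.norm(plane(f,(362,174.5),50)-plane(f,(278,174.5),50)),p)
print(meas(f,(67,39),20,'dark',38))
E
```

```text
[ 455.36451495 -281.85143648   50.        ] 81.10096760236495 [ 450.79620831 -277.2434832   231.10338711]
(array([66.4, 38.8]), array([500.5, -17.8,  20. ]), array([499.6, -18.1]), 63.6)
```

```bash
python3 -m creep '[[0,0.17,0.44,3,0],[0,0,0,4,0],[0,0,0,4,0],[0,0,0,3,0],[0,0,0,2,0],[0,0,0,0,0],[0,0,0,0,0],[0,0,0,0,0],[0,0,0,0,0],[0,0,0,0,0],[0,0,0,0,0],[0,0,0,0,0],[0,0,0,0,0],[0,0,0,0,0],[0,0,0,0,0],[0,0,0,0,0],[0,0,0,0,0],[0,0,0,0,0],[0,0,0,0,0],[0,0,0,0,0]]'
python3 -m creep '[[0,0,0,0,0],[0,0,0,0,0],[0,0,0,0,0],[0,0,0,0,0],[0,0,0,0,0],[0,0,0,0,0],[0,0,0,0,0],[0,0,0,0,0],[0,0,0,0,0],[0,0,0,0,0]]'
```

```text
clock: 10.15
eef_pos: [453.8, -282.3, 71.3]
ee_rot: [-180.0, -0.0, 17.7]
ft_force: [0.0, -0.0, -1.2]
width: -0.1
gripper_force: 0.0
clock: 11.15
eef_pos: [453.8, -282.3, 71.3]
ee_rot: [-180.0, 0.0, 17.7]
ft_force: [-0.4, -0.1, 0.2]
width: -0.0
gripper_force: 0.0
```

```bash
python3 -m creep '[[0,0,0,-4,0],[0,0,0,-4,0],[0,0,0,-4,0],[0,0,0,-4,0],[0,1.77,-3.39,0,0],[0,1.77,-3.39,0,0],[0,1.77,-3.39,0,0],[0,1.77,-3.39,0,0],[0,1.77,-3.39,0,0],[0,1.77,-3.39,0,0],[0,1.77,-3.39,0,0],[0,0,0,3,0],[0,0,0,3,0],[0,0,0,2,0],[0,0,0,0,0],[0,0,0,0,0],[0,0,0,0,0]]'
python3 - <<'E'
from plant import *
from h import *
f=grab_frame('wrist');p=get_obs()['eef_pos'];q=proj(f,[499.6,-18.5,20]);print(p.round(1),q)
print(meas(f,tuple(int(x) for x in q),20,'dark',46))
cv2.imwrite('pics/w4.png',f['frame'][:,:,::-1])
E
```

```text
clock: 12.85
eef_pos: [501.1, -18.9, 152.8]
ee_rot: [179.9, -0.1, 17.7]
ft_force: [-0.3, -0.2, 0.3]
width: 0.0
gripper_force: 0.0
[501.2 -18.9 152.9] [312.70671629 193.44534403]
(array([312.8, 193.2]), array([499.8, -18.5,  20. ]), array([498.8, -18.9]), 63.2)
```

View pics/w4.png

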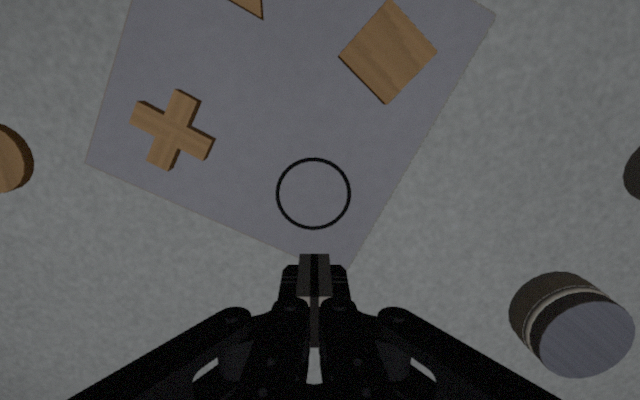

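The circle is at (313,193), in line with the fingers and within 2 mm of where I aimed, so I descend and hold.

```bash
python3 -m creep '[[0,-0.14,-0.04,3,0],[0,0,0,3,0],[0,0,0,3,0],[0,0,0,2.2,0],[0,0,0,0,0],[0,0,0,0,0],[0,0,0,0,0],[0,0,0,0,0],[0,0,0,0,0],[0,0,0,0,0],[0,0,0,0,0],[0,0,0,0,0],[0,0,0,0,0],[0,0,0,0,0],[0,0,0,0,0],[0,0,0,0,0],[0,0,0,0,0],[0,0,0,0,0],[0,0,0,0,0],[0,0,0,0,0]]'
python3 -m creep '[[0,0,0,0,0],[0,0,0,0,0],[0,0,0,0,0],[0,0,0,0,0],[0,0,0,0,0],[0,0,0,0,0],[0,0,0,0,0],[0,0,0,0,0]]'
python3 -c "
from plant import *
print(hand_in())"
```

```text
clock: 14.9
eef_pos: [498.3, -18.6, 39.3]
ee_rot: [-180.0, -0.0, 17.7]
ft_force: [0.5, -0.7, -0.1]
width: 0.1
gripper_force: 0.0
clock: 15.7
eef_pos: [498.3, -18.6, 39.3]
ee_rot: [-180.0, 0.0, 17.7]
ft_force: [-0.1, -0.4, -0.1]
width: -0.4
gripper_force: 0.0
the job is handed in; nothing more can be done
None
```

I pointed at the disc, the low jar's lid and the empty circle in that order, about 2 cm above each for roughly 2.4 s, with no sign of contact, and handed in at about 15.7 s still pointing at the circle.

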